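Hold a bayonet fuse carrier on test

ROBOT

A 6-joint arm with a two-finger parallel gripper is mounted at the origin on a cart in front of the work surface, level with it; the furniture and walls round the work are solid. World frame = base frame: x ahead of the robot, y to its left, z up, the work surface at z = 0. Lengths are in mm, angles in rad, forces in N, time in s.
With the tool pointing down it reaches from about 275 to 725 mm from the base axis. Payload 5.6 kg.
Tool frame: the origin (TCP) lies at the very end of the fingers, on their centre line; the grasp point (between the pads) lies 19 mm behind it (ctrl.grasp_offset is the distance from the TCP to the grasp point, in mm); z points along the fingers, y is the line along which they close (so a half turn about z gives the same grasp; the last joint's range is limited). The gripper opens to 85 mm and grips with 20 to 120 N. Pads are 22 mm wide; open, the fingers measure 114 mm over their backs; the gripper's body (76 mm by 85 mm) begins 54 mm behind the grasp point. The pads swing forward as they close: fully open they stand 13 mm farther back than shut.
Start: joints at [1.454, 0.255, 0.108, 0, -1.424, -0.285], TCP at [215.065, 506.202, 231.283] pointing down, gripper open.
Joint ranges: [-2.95, 2.95], [-1.21, 1.97], [-1.09, 1.5], [-2.87, 1.71], [-2.94, -0.07], [-3.05, 3.05]. Speed limits (rad/s): [2.57, 2.57, 3.14, 3.14, 3.14, 3.14].

INTERFACE

Orientations are given as a rotation vector (axis times angle).
In Python, from plant import ctrl gives the robot as it stands.
- The arm moves only by the tool send_rows, never from a script. Its argument "targets" is a list of rows, each an object of numbers: "tx", "ty", "tz": the shift along the tool's x, y, z in m; "rx", "ry", "rz": the turn, a rotation vector about the tool's x, y, z in rad; "jaw": the closure, from -1 (fully open) to 1 (shut). In form: [{"tx": .., "ty": .., "tz": .., "rx": .., "ry": .., "rz": .., "jaw": ..}, ...]. A call has exactly 5 rows; each row shifts and turns the commanded pose from where the row before left it, along the tool's axes as they then stand; what a row does not reach is not made up. A row lasts 1/8 s, in which the tool goes at most 62.5 mm and 10.7 degrees, less where a joint would pass 70% of its speed; a pose out of reach is approached as far as the arm can. A call is refused whole if a number of a shift passes 0.0625 or a number of a turn 0.188, either way. A call with a gripper value outside its range is refused whole. The fingers move at their own pace and stop on an object; the grip force is fixed at half the most. Time passes only in rows, so rows that do not move let the fingers close, or fill a call up. It gives the time, the measured TCP pose, the force, the opening and the grip force at its end, in the units of the state.
- ctrl.get_obs(): the state, without advancing time (a new reading comes with each control period).
- ctrl.grab_frame(name): name is "side" or "top"; returns a dict with "frame" (400x640x3 uint8, blue, green, red), "fx", "fy", "cx", "cy" (pixels), "k1" (the pictures are not rectified: a ray, as slopes to the right and down, at radius r is drawn at 1 + k1 r^2 times it, then the intrinsics apply), "R" (3x3) and "t" (3): a world point X has camera coordinates R X + t. Camera axes: x right, y down, z forward; pixel columns grow to the right and rows downward; lengths in mm; the calibration is good to about 2 mm. A picture is of the moment at which its call begins. There is no depth.
- ctrl.finish_job(): hands the job in; it is judged then, once.
The state is a dict: "time_s": time; "qpos": joint angles; "joint_velocities": joint speeds; "joint_torque": joint torques, N m; "tool_pos": TCP position; "ee_rot": TCP orientation; "ft_force": force on the tool from outside, world axes, zero at the start; "ft_torque": the same for the moment, N m; "gripper_width": finger opening in mm; "grasp_force": force on a finger pad.
Only numpy, scipy, OpenCV 4.12 (cv2) and the standard library are available. Lean on these libraries where they do the work, as an engineer would, in place of code of your own. Each camera call takes 0.05 s, during which the arm holds its last target. There are 200 camera calls.

TASK

Put the fuse carrier with the red grip on test: lift it out of the wooden block, lower it into the round bayonet socket of the grey fuse tester with its two brass lugs in the keyways, press it down until the sprung contact is fully depressed, and only then turn it a quarter turn clockwise (seen from above) against the return spring, as far as it goes. The test circuit is made only while the carrier is held, so finish still gripping it, pressed right down and turned to the stop. Leave the black carrier and the other things on the desk alone.

Things in the scene. Friction and masses are not known exactly. Their poses are not given: they have to be found in the camera images.
- red_carrier_grip (a point): Grip of the red-capped fuse carrier (about 80 g, 93 mm tall, upright in the block): point on its axis, 9 mm below the top, 84 mm above the fuse's lower end. The grip is an upright flat bar 38 mm long (point x), 14 mm thick (point y), 32 mm high; its foot, 23 mm below the point, stands on a round red flange 46 mm wide, 9 mm thick. z is up. A half turn about z makes no difference.
- red_carrier_lugs (a point): Point on the red carrier's axis at the lower edge of its black skirt, 54 mm below the grip point. The skirt is 31 mm in diameter and 22 mm long. At its lower edge two brass lugs stand out, in line with the grip bar (point +x, -x): 7 mm wide, 7 mm high, out to 22 mm from the axis. Below it the bare white-and-brass fuse, 21 mm in diameter, sticks out 30 mm.
- black_carrier_grip (a point): The same grip point of a second carrier, the same in shape and size but with a black cap. It stands in the other hole of the block (which one varies) and stays there.
- carrier_block: Fixed wooden block 124 mm (x) by 62 mm (y), 56 mm high; origin at the centre of its underside, on the desk. Upright through holes of 24 mm diameter at x = -30 and +30 mm hold the carriers: the skirt rests on the block's top, the fuse hangs 30 mm down into the hole, so a carrier is clear once raised 32 mm.
- socket_rim (a point): Centre of the tester's socket mouth, on its upright axis, level with the rim, 78 mm above the desk; z up. Bore 34 mm in diameter, mouth chamfered. At its +x and -x sides a keyway 12 mm wide (white line on the rim), out to 24 mm from the axis, lets a lug through the 8 mm thick rim plate; below it a lug can turn clockwise only. Red lines at -y and +y mark the quarter turn.
- tester: Fixed grey steel case, 110 mm (x) by 100 mm (y), 62 mm high; origin at the centre of its underside, on the desk, axes parallel to the socket's, whose axis stands at x = -15 mm. Behind the socket, at x = +36 mm, are a green lamp and two binding posts, up to 22 mm above the case.
- spring_contact (a joint): Travel of the brass spring contact in the bottom of the socket: 0 at rest, 0.010 m fully depressed (solid stop). The fuse meets it with the carrier's grip point 46 mm above the rim; at the stop that point is 36 mm above the rim. 4 N at first, 12 N at the stop. The lugs are below the rim plate and can turn from 7 mm of travel on; if let up while turned, they catch under it.
- rotor (a joint): Turn of the tester's inner rotor, clockwise from above: 0 at rest, 1.43 rad at its stop. Two dogs on it stand just past the keyways; the lugs meet them after about 0.14 rad and push them round, so the carrier has made a quarter turn (1.57 rad) from the middle of the keyways when the rotor is at the stop. Return spring 0.015 N m at rest, 0.06 N m at the stop.
- fuse_1: Loose white cartridge fuse with brass ends, 75 mm long, 25 mm in diameter, lying at the back of the desk; leave it.
- fuse_3: Loose white cartridge fuse with brass ends standing on end at the back right of the desk, 80 mm tall, 27 mm in diameter; leave it.
- tape_black: Roll of black tape, 70 mm in diameter, 19 mm high, lying at the back left; leave it.
- fuse_box: Dark steel fuse tin, fixed to the desk between the two work places, 113 mm by 155 mm, 53 mm high, origin at the centre of its underside; its open lid stands up and leans forward, its edge about 146 mm above the desk: carry the carrier over it.

How it is judged:
By the outcome, as a careful person would: the job done as asked, in the order asked, and still so for the second after the job is handed in, while the arm keeps its last pose, push and grip.
It also fails if it takes over 45 s, if anything falls off the work surface, if the arm or the gripper's body presses on something with over 40 N, if the wrist force passes 120 N, or if a joint passes its speed limit or range.

## Working session

There is one attempt and no reset: what is moved stays moved. The work goes in short steps, Python scripts to look and compute and a tool call to move; the robot and the scene stay as the last step left them, time stands still between calls to the robot, and variables do not carry over. Pictures are saved under pics/ and viewed, at most 10 in all, crops included, and the job is handed in when it is done.

Besides the shell and the picture viewer there is one more tool, called after "Call:" by a JSON object that holds its "op" and its "data". send_rows: Moves the arm, as the interface text tells. Its arguments: {"type":"object","properties":{"targets":{"type":"array"}},"required":["targets"]}

```bash
mkdir -p pics; ls
cat > h.py <<'E'
import numpy as np, cv2
from scipy.spatial.transform import Rotation as Ro
from plant import ctrl
def px(f,X):
    c=f["R"]@np.array(X,float)+f["t"]; s=c[:2]/c[2]; s=s*(1+f["k1"]*(s@s))
    return np.array([f["fx"]*s[0]+f["cx"],f["fy"]*s[1]+f["cy"]])
def ray(f,u):
    K=np.array([[f["fx"],0,f["cx"]],[0,f["fy"],f["cy"]],[0,0,1.]])
    d=np.array([(u[0]-f["cx"])/f["fx"],(u[1]-f["cy"])/f["fy"]]); s=d.copy()
    for _ in range(20): s=d/(1+f["k1"]*(s@s))
    R=np.array(f["R"]); return -R.T@f["t"], R.T@np.array([s[0],s[1],1])
def onz(f,u,z):
    o,d=ray(f,u); return o+d*(z-o[2])/d[2]
E
python3 - <<'E'
from h import *
for n in("side","top"):
    f=ctrl.grab_frame(n); cv2.imwrite(f"pics/{n}0.png",f["frame"]); print(n,f["fx"],f["k1"],-np.array(f["R"]).T@f["t"]); print(np.round(f["R"],2))
o=ctrl.get_obs(); print(o, Ro.from_rotvec(o["ee_rot"]).as_matrix().round(3), ctrl.grasp_offset)
E
```

```text
pics
side 365.2188463267571 0.0012531360821713292 [ 544.10320877 -810.5299301   544.73197369]
[[ 1.    0.04  0.01]
 [ 0.02 -0.52 -0.86]
 [-0.03  0.86 -0.52]]
top 462.01853683193457 -0.1222357478116781 [ 431.0637899   -38.50194836 1518.64670715]
[[-0.01 -1.    0.02]
 [-1.    0.   -0.05]
 [ 0.05 -0.02 -1.  ]]
{'time_s': 0.1, 'qpos': array([ 1.45361988e+00,  2.55677531e-01,  1.07155192e-01, -4.10880890e-04,
       -1.42387520e+00, -2.84592912e-01]), 'joint_velocities': array([ 0.00054846, -0.00203928,  0.00380874,  0.00046069, -0.00180486,
       -0.00092898]), 'joint_torque': array([-2.00211929e-03, -3.87606168e+01,  2.38475543e+01,  5.37789345e+00,
       -3.79319055e-03,  2.08209151e-06]), 'tool_pos': array([214.86239145, 505.83329396, 230.50178307]), 'ee_rot': array([ 3.07680081e+00, -6.26629635e-01, -4.25630269e-04]), 'ft_force': array([ 1.05459916, -0.5715159 , -0.02949231]), 'ft_torque': array([ 0.02880726, -0.00747026,  0.0142694 ]), 'grasp_force': 0.0, 'gripper_width': 85.70967171049149} [[ 0.92  -0.391 -0.001]
 [-0.391 -0.92  -0.002]
 [ 0.     0.002 -1.   ]] 18.700000000000003
```

View pics/top0.png

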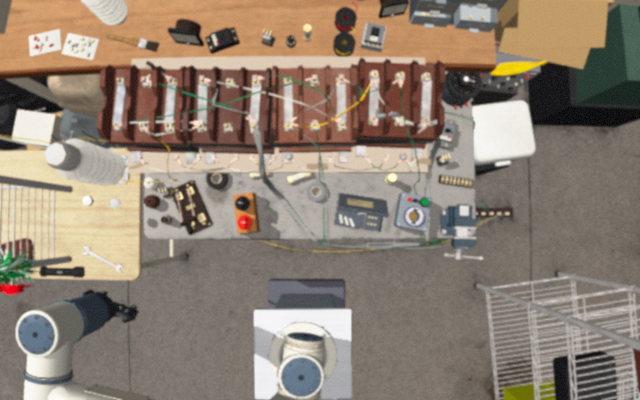

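View pics/side0.png

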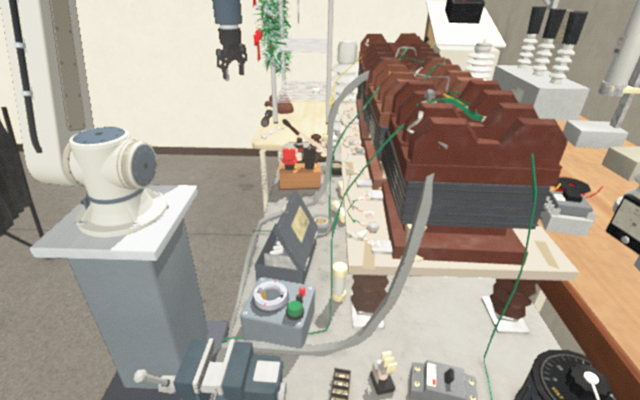

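The top view shows the orange block near (246,213), with the red carrier in front at (245,223) and the black one behind at (242,203). The tester is at (413,212), with the tin between them. The side view shows red at (290,157), black at (309,155) and the socket at (271,295). I'll zoom in next.

Run:
```python
from h import *
t=cv2.imread("pics/top0.png"); s=cv2.imread("pics/side0.png")
r=lambda im,x,y,w,h,k: cv2.resize(im[y:y+h,x:x+w],None,fx=k,fy=k,interpolation=cv2.INTER_CUBIC)
a=np.hstack([r(t,220,190,50,50,8),r(t,388,188,50,50,8)]); b=np.hstack([r(s,270,140,60,50,400/60)[:300],r(s,235,270,90,75,400/90)[:300]])
h=min(a.shape[0],300); cv2.imwrite("pics/crop.png",np.vstack([a[:,:800],b[:200+0] if 0 else cv2.resize(b,(800,200))]) if 0 else a)
cv2.imwrite("pics/crop2.png",b)
ft=dict(top=ctrl.grab_frame("top"),side=ctrl.grab_frame("side"))
for n,f in ft.items():
    hsv=cv2.cvtColor(f["frame"],cv2.COLOR_BGR2HSV); H,S,V=cv2.split(hsv)
    m=(((H<6)|(H>174))&(S>150)&(V>90)).astype(np.uint8)
    k,_,st,c=cv2.connectedComponentsWithStats(m)
    for i in range(1,k):
        if st[i,4]>8: print(n,"red",st[i],c[i].round(2))
    m=((H>=6)&(H<16)&(S>150)&(V>100)).astype(np.uint8)
    k,_,st,c=cv2.connectedComponentsWithStats(m)
    for i in range(1,k):
        if st[i,4]>60: print(n,"orange",st[i],c[i].round(2))
    print(n,"tcp",px(f,ctrl.get_obs()["tool_pos"]))
f=ft["top"];print("red",onz(f,(245,223),130),"blk",onz(f,(242,203),130),"sock",onz(f,(415,214),78))
```

```text
top red [337  24  13   7  38] [342.39  27.29]
top red [526  75   3   4   9] [526.89  76.33]
top red [237 216  15  13 147] [244.43 222.12]
top red [  0 283  25  12 206] [ 10.77 288.47]
top orange [444  64  51   4 135] [469.04  65.5 ]
top orange [  0  66 104   8 207] [50.6  69.97]
top orange [236 194  21  39 361] [247.9  214.65]
top tcp [122.53152609 300.02684297]
side red [254  30   8  16  75] [257.33  36.67]
side red [282 149  15  16 191] [288.84 156.58]
side red [569 183   5   3  12] [570.92 184.08]
side red [557 188   7   4  15] [560.13 189.47]
side red [300 289   5   7  25] [301.96 291.84]
side orange [561 282  56  70 365] [587.51 312.67]
side tcp [234.17767323  81.74574512]
red [432.27169756 170.49877594 130.        ] blk [492.48472395 179.65580216 130.        ] sock [ 457.46783701 -354.3842885    78.        ]
```

View pics/crop.png

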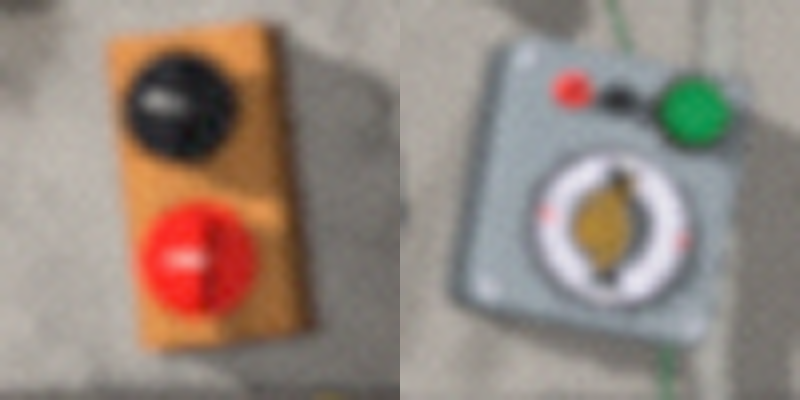

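View pics/crop2.png

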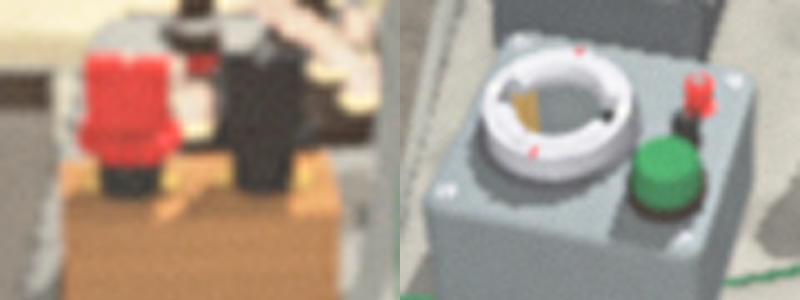

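The top crop shows the red flange centred at about (244.5,222) with its bar roughly vertical in the picture. The socket's red marks are near (406,214) and (423,218), which puts its yaw at about -11°. I'll measure both more finely.

```bash
cat >> h.py <<'E'
def red(f,x0,y0,w,h):
    im=f["frame"][y0:y0+h,x0:x0+w].astype(float); B,G,R=cv2.split(im)
    wt=((R-np.maximum(G,B))/(R+1)).clip(0,1); wt=(wt/0.6).clip(0,1); wt[wt<.5]=0 if False else wt[wt<.5]; wt[wt<.45]=0
    yy,xx=np.mgrid[y0:y0+h,x0:x0+w]; return (wt*xx).sum()/wt.sum(),(wt*yy).sum()/wt.sum(),wt
def plan(pos,yaw,n):
    o=ctrl.get_obs(); M=Ro.from_rotvec(o["ee_rot"]).as_matrix(); y0=np.arctan2(M[1,0],M[0,0])
    p=np.array(o["tool_pos"]); d=(np.array(pos)-p)/n/1000; dy=(yaw-y0)/n
    print("at",p.round(1),"yaw",round(y0,3),"tilt",M[:,2].round(3))
    for i in range(n):
        a=y0+dy*i; c,s=np.cos(a),np.sin(a)
        print("tx %.4f ty %.4f tz %.4f rz %.4f"%(c*d[0]+s*d[1],s*d[0]-c*d[1],-d[2],-dy))
E
python3 - <<'E'
from h import *
T=ctrl.grab_frame("top");S=ctrl.grab_frame("side")
u=red(T,234,212,22,22);v=red(S,278,145,24,24)
print("red top",u[:2],onz(T,u[:2],83),"side",v[:2])
# horizontal extents, side rows
for r in range(24):
    row=v[2][r]; 
    if row.sum()>3: print(145+r, round(row.sum(),1), round((row*np.arange(278,302)).sum()/row.sum(),2))
def tri(a,b):
    o1,d1=ray(T,a);o2,d2=ray(S,b); s=np.linalg.lstsq(np.c_[d1,-d2],o2-o1,rcond=None)[0]
    return o1+d1*s[0],o2+d2*s[1]
print("tri",tri(u[:2],v[:2]))
# socket ring
for n,f,(x0,y0,w,h) in(("top",T,(400,200,30,32)),("side",S,(247,276,50,42))):
    c=f["frame"][y0:y0+h,x0:x0+w]; k=8
    c=cv2.resize(c,None,fx=k,fy=k,interpolation=cv2.INTER_CUBIC)
    hsv=cv2.cvtColor(c,cv2.COLOR_BGR2HSV)
    g=c.min(2); m=((c[...,1]>195)|((hsv[...,1]>25)&(c[...,2]>195))).astype(np.uint8)
    cs,hi=cv2.findContours(m,cv2.RETR_CCOMP,cv2.CHAIN_APPROX_NONE)
    for i,q in enumerate(cs):
        if cv2.contourArea(q)>2000:
            q2=(q[:,0]+.5)/k-.5+[x0,y0]
            if hi[0][i][3]>=0: pass
            P=np.array([onz(f,z,78)[:2] for z in q2]); A=np.c_[2*P,np.ones(len(P))]; s=np.linalg.lstsq(A,(P**2).sum(1),rcond=None)[0]
            print(n,"hole" if hi[0][i][3]>=0 else "outer","circ",s[:2].round(1),"r",round(np.sqrt(s[2]+s[:2]@s[:2]),1))
    # red marks
    if n=="top":
        R=f["frame"][y0:y0+h,x0:x0+w].astype(float); d=R[...,2]-R[...,1]
        for lo,hi_ in((0,12),(18,30)):
            e=np.zeros_like(d); e[8:24,lo:hi_]=(d[8:24,lo:hi_]-18).clip(0); yy,xx=np.mgrid[y0:y0+h,x0:x0+w]
            p=((e*xx).sum()/e.sum(),(e*yy).sum()/e.sum()); print("mark",np.round(p,2),onz(f,p,78))
# bar stripe: darkest red per row
c=T["frame"][216:229,234:254,2].astype(int); print(c)
E
```

```text
red top (np.float64(245.3848005817288), np.float64(221.7648550451236)) [436.14412454 176.37367639  83.        ] side (np.float64(289.60485714797557), np.float64(156.29205716076))
148 10.4 292.05
149 15.8 291.05
150 16.3 290.71
151 14.1 289.34
152 12.5 288.8
153 12.4 288.78
154 11.9 288.49
155 12.3 288.77
156 12.4 288.86
157 13.2 288.66
158 14.4 289.0
159 15.2 288.77
160 16.0 289.05
161 15.5 289.35
162 14.7 289.39
163 13.7 290.52
164 10.0 289.38
165 4.3 289.46
tri (array([436.09498996, 174.29550154,  96.88489217]), array([439.30027959, 174.66689267,  96.95182148]))
top outer circ [ 450.1 -358.6] r 19.1
top outer circ [ 453.  -345.4] r 19.9
mark [408.98 215.38] [ 453.25647762 -335.15342922   78.        ]
mark [422.71 217.67] [ 445.76210309 -378.81894922   78.        ]
side outer circ [ 452.6 -351.2] r 30.9
side hole circ [ 454.2 -354.2] r 18.7
side outer circ [ 414.3 -338.9] r 17.4
[[190 202 214 224 225 225 226 232 241 240 234 225 227 231 225 216 211 219
  222 212]
 [191 197 216 224 235 242 243 248 251 249 239 217 200 207 216 210 202 202
  213 209]
 [190 197 218 229 243 249 250 250 252
[... 198 characters left out ...]
 186 171
  152 145]
 [186 194 215 238 249 250 250 251 251 250 241 200 168 179 183 193 186 172
  148 145]
 [188 192 220 239 249 250 251 251 251 250 238 201 175 181 189 190 187 171
  154 150]
 [183 191 218 239 248 250 251 250 251 249 235 189 173 180 191 192 183 172
  152 150]
 [184 189 213 238 248 250 251 251 251 248 231 182 160 182 193 190 184 172
  153 148]
 [182 187 206 229 245 249 250 250 251 247 229 178 157 182 192 189 182 162
  154 150]
 [181 187 201 223 237 244 245 249 249 245 228 178 166 183 190 189 170 157
  151 153]
 [178 188 194 216 229 234 239 244 245 240 220 179 168 182 185 169 161 149
  148 153]
 [183 188 195 211 222 228 230 232 235 231 212 180 173 173 164 152 142 144
  146 152]]
```

Run:
```python
from h import *
plan((436,179,200),-0.04,7)
T=ctrl.grab_frame("top")
for p in((405.9,214.1),(422.9,217.5),(415.0,210.0-.25),(413.1,221.5)): print(onz(T,p,78))
print(onz(T,(244.5,222.05),83),onz(T,(245.1,218),119),onz(T,(244.8,226),119))
```

```text
at [215.  506.1 231. ] yaw -0.402 tilt [-0.    -0.001 -1.   ]
tx 0.0473 ty 0.0307 tz 0.0044 rz -0.0517
tx 0.0457 ty 0.0331 tz 0.0044 rz -0.0517
tx 0.0439 ty 0.0354 tz 0.0044 rz -0.0517
tx 0.0420 ty 0.0376 tz 0.0044 rz -0.0517
tx 0.0400 ty 0.0397 tz 0.0044 rz -0.0517
tx 0.0379 ty 0.0417 tz 0.0044 rz -0.0517
tx 0.0357 ty 0.0436 tz 0.0044 rz -0.0517
[ 457.34851508 -325.43289126   78.        ]
[ 446.28179974 -379.4390546    78.        ]
[ 470.83364718 -354.57576821   78.        ]
[ 433.95085262 -348.01351026   78.        ]
[435.26871655 179.13465756  83.        ] [447.42327338 171.86047002 119.        ] [423.20239066 172.75968512 119.        ]
```

Call:
{"op": "send_rows", "data": {"targets": [{"tx":0.047,"ty":0.031,"tz":0.004,"rx":0,"ry":0,"rz":-0.052,"jaw":-1},{"tx":0.046,"ty":0.033,"tz":0.004,"rx":0,"ry":0,"rz":-0.052,"jaw":-1},{"tx":0.044,"ty":0.035,"tz":0.004,"rx":0,"ry":0,"rz":-0.052,"jaw":-1},{"tx":0.042,"ty":0.038,"tz":0.004,"rx":0,"ry":0,"rz":-0.052,"jaw":-1},{"tx":0.04,"ty":0.04,"tz":0.004,"rx":0,"ry":0,"rz":-0.052,"jaw":-1}]}}

```text
time_s: 0.98
tool_pos: [373.6, 270.5, 211.4]
ee_rot: [-3.133, 0.219, -0.001]
ft_force: [0.8, 1.2, -0.7]
gripper_width: 85.7
grasp_force: 0.0
```

Call:
{"op": "send_rows", "data": {"targets": [{"tx":0.038,"ty":0.042,"tz":0.004,"rx":0,"ry":0,"rz":-0.052,"jaw":-1},{"tx":0.036,"ty":0.044,"tz":0.004,"rx":0,"ry":0,"rz":-0.052,"jaw":-1},{"tx":0,"ty":0,"tz":0,"rx":0,"ry":0,"rz":0,"jaw":-1},{"tx":0,"ty":0,"tz":0,"rx":0,"ry":0,"rz":0,"jaw":-1},{"tx":0,"ty":0,"tz":0,"rx":0,"ry":0,"rz":0,"jaw":-1}]}}

```text
time_s: 1.6
tool_pos: [436.1, 179.0, 203.4]
ee_rot: [-3.141, 0.057, -0.0]
ft_force: [-0.7, -0.0, -0.4]
gripper_width: 85.7
grasp_force: 0.0
```

Run:
```python
from h import *
plan((436,179,93),-0.04,3)
T=ctrl.grab_frame("top");S=ctrl.grab_frame("side")
r=lambda im,x,y,w,h,k: cv2.resize(im[y:y+h,x:x+w],None,fx=k,fy=k,interpolation=cv2.INTER_CUBIC)
cv2.imwrite("pics/a.png",np.hstack([r(T["frame"],205,180,80,80,5),r(S["frame"],250,100,80,80,5)]))
for f in(T,S): print(px(f,ctrl.get_obs()["tool_pos"]))
```

```text
at [436.1 179.  203.4] yaw -0.036 tilt [ 0.  0. -1.]
tx -0.0000 ty 0.0000 tz 0.0368 rz 0.0012
tx -0.0000 ty 0.0000 tz 0.0368 rz 0.0012
tx -0.0000 ty 0.0000 tz 0.0368 rz 0.0012
[238.13485378 221.65271909]
[287.52532192 120.83839041]
```

View pics/a.png

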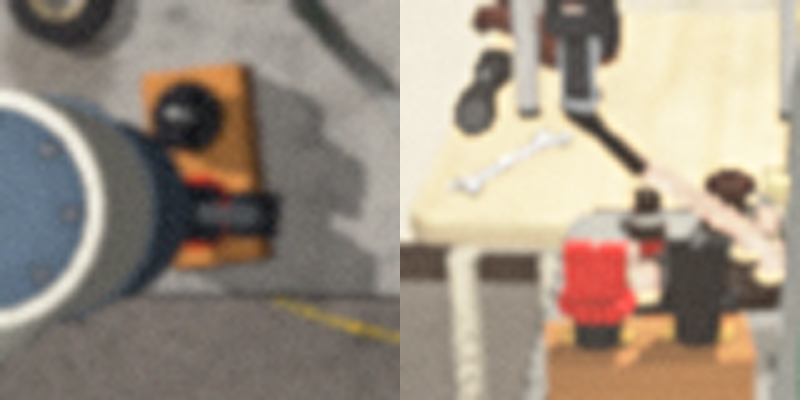

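The gripper stands over the red carrier. In the top crop the near finger is at about (252,222), with red showing on both sides. In the side view the finger is at about (286,121) and the bar centre is at u≈289. I'll check the offset along the bar numerically.

Run:
```python
from h import *
S=ctrl.grab_frame("side");T=ctrl.grab_frame("top")
for y,z in((136,210),(130,215),(179,110),(172,110)): print(y,z,px(S,(436,y,z)),px(T,(436,y,z)))
for n,f,b in(("S",S,(276,95,22,30)),("T",T,(238,210,26,26))):
    x,y,w,h=b; m=(f["frame"][y:y+h,x:x+w].max(2)<85)
    print(n); [print((y+r if n=="S" else r+y),m[r].sum(),np.nonzero(m[r])[0].mean().round(2)+x if m[r].any() else '') for r in range(h) if m[r].any()]
```

```text
136 210 [285.84337819 123.77600217] [252.90071333 221.62815657]
130 215 [285.55138504 122.73556867] [254.78561042 221.61400851]
179 110 [288.49453131 151.58768378] [243.20784431 221.78888062]
172 110 [288.26574051 152.55425293] [245.49339283 221.78038942]
S
95 13 286.0
96 13 286.0
97 12 285.5
98 12 285.5
99 12 285.5
100 7 286.57
101 5 287.6
102 7 287.29
103 9 286.33
104 14 285.5
105 12 286.25
106 12 285.83
107 7 287.29
108 6 286.83
109 5 287.6
110 3 287.33
111 3 285.0
112 3 285.0
113 1 286.0
114 3 285.0
115 2 284.5
116 1 284.0
117 1 284.0
118 3 285.0
123 3 286.0
124 3 287.0
T
210 2 247.0
211 2 247.0
212 3 244.33
213 3 244.33
214 4 243.5
215 4 243.5
216 5 243.0
217 12 244.83
218 16 247.38
219 24 249.5
220 22 249.5
221 21 248.95
222 20 249.05
223 22 248.77
224 23 249.0
225 23 249.0
226 23 249.0
227 19 248.68
228 8 247.38
229 4 243.75
230 4 248.5
231 2 238.5
232 1 238.0
```

Call:
{"op": "send_rows", "data": {"targets": [{"tx":0.001,"ty":0,"tz":0.04,"rx":0,"ry":0,"rz":0,"jaw":-1},{"tx":0,"ty":0,"tz":0.04,"rx":0,"ry":0,"rz":0,"jaw":-1},{"tx":0,"ty":0,"tz":0.028,"rx":0,"ry":0,"rz":0,"jaw":-1},{"tx":0,"ty":0,"tz":0,"rx":0,"ry":0,"rz":0,"jaw":-0.3},{"tx":0,"ty":0,"tz":0,"rx":0,"ry":0,"rz":0,"jaw":0.2}]}}

```text
time_s: 2.42
tool_pos: [438.3, 178.8, 96.6]
ee_rot: [-3.14, 0.058, -0.003]
ft_force: [0.3, 0.8, 0.1]
gripper_width: 51.5
grasp_force: 0.0
```

Call:
{"op": "send_rows", "data": {"targets": [{"tx":0,"ty":0,"tz":0,"rx":0,"ry":0,"rz":0,"jaw":0.5},{"tx":0,"ty":0,"tz":0,"rx":0,"ry":0,"rz":0,"jaw":1},{"tx":0,"ty":0,"tz":0,"rx":0,"ry":0,"rz":0,"jaw":1},{"tx":0,"ty":0,"tz":0,"rx":0,"ry":0,"rz":0,"jaw":1},{"tx":0,"ty":0,"tz":0,"rx":0,"ry":0,"rz":0,"jaw":1}]}}

```text
time_s: 3.05
tool_pos: [438.1, 178.4, 96.2]
ee_rot: [-3.14, 0.059, -0.002]
ft_force: [-1.3, 0.3, 5.9]
gripper_width: 12.8
grasp_force: 60.9
```

Call:
{"op": "send_rows", "data": {"targets": [{"tx":0,"ty":0,"tz":0,"rx":0,"ry":0,"rz":0,"jaw":0.5},{"tx":0,"ty":0,"tz":0.004,"rx":0,"ry":0,"rz":0,"jaw":0.5},{"tx":0,"ty":0,"tz":0,"rx":0,"ry":0,"rz":0,"jaw":1},{"tx":0,"ty":0,"tz":0,"rx":0,"ry":0,"rz":0,"jaw":1},{"tx":0,"ty":0,"tz":0,"rx":0,"ry":0,"rz":0,"jaw":1}]}}

```text
time_s: 3.68
tool_pos: [437.4, 178.0, 91.1]
ee_rot: [3.141, -0.059, -0.001]
ft_force: [0.0, 0.8, -0.2]
gripper_width: 13.1
grasp_force: 59.9
```

Call:
{"op": "send_rows", "data": {"targets": [{"tx":0,"ty":0,"tz":0,"rx":0,"ry":0,"rz":0,"jaw":1},{"tx":0,"ty":0,"tz":-0.01,"rx":0,"ry":0,"rz":0,"jaw":1},{"tx":0,"ty":0,"tz":-0.02,"rx":0,"ry":0,"rz":0,"jaw":1},{"tx":0,"ty":0,"tz":-0.03,"rx":0,"ry":0,"rz":0,"jaw":1},{"tx":0,"ty":0,"tz":-0.05,"rx":0,"ry":0,"rz":0,"jaw":1}]}}

```text
time_s: 4.3
tool_pos: [436.6, 177.5, 201.8]
ee_rot: [3.139, -0.059, -0.004]
ft_force: [0.6, 0.7, -1.1]
gripper_width: 12.8
grasp_force: 59.9
```

Call:
{"op": "send_rows", "data": {"targets": [{"tx":0,"ty":0,"tz":-0.05,"rx":0,"ry":0,"rz":0,"jaw":1},{"tx":0,"ty":0,"tz":0,"rx":0,"ry":0,"rz":0,"jaw":1},{"tx":0,"ty":0,"tz":0,"rx":0,"ry":0,"rz":0,"jaw":1},{"tx":0,"ty":0,"tz":0,"rx":0,"ry":0,"rz":0,"jaw":1},{"tx":0,"ty":0,"tz":0,"rx":0,"ry":0,"rz":0,"jaw":1}]}}

```text
time_s: 4.92
tool_pos: [437.2, 177.8, 250.4]
ee_rot: [3.14, -0.059, -0.002]
ft_force: [-0.5, 0.9, -1.0]
gripper_width: 13.2
grasp_force: 60.0
```

Run:
```python
from h import *
T=ctrl.grab_frame("top");S=ctrl.grab_frame("side")
r=lambda im,x,y,w,h,k: cv2.resize(im[y:y+h,x:x+w],None,fx=k,fy=k,interpolation=cv2.INTER_CUBIC)
cv2.imwrite("pics/b.png",np.hstack([r(T["frame"],205,180,80,80,5),r(S["frame"],250,85,80,80,5)]))
plan((453,-353,260),-0.195,9)
```

```text
at [437.4 177.9 250.7] yaw -0.038 tilt [-0.001 -0.001 -1.   ]
tx 0.0040 ty 0.0589 tz -0.0010 rz 0.0175
tx 0.0050 ty 0.0588 tz -0.0010 rz 0.0175
tx 0.0060 ty 0.0587 tz -0.0010 rz 0.0175
tx 0.0070 ty 0.0586 tz -0.0010 rz 0.0175
tx 0.0081 ty 0.0585 tz -0.0010 rz 0.0175
tx 0.0091 ty 0.0583 tz -0.0010 rz 0.0175
tx 0.0101 ty 0.0581 tz -0.0010 rz 0.0175
tx 0.0111 ty 0.0580 tz -0.0010 rz 0.0175
tx 0.0121 ty 0.0578 tz -0.0010 rz 0.0175
```

View pics/b.png

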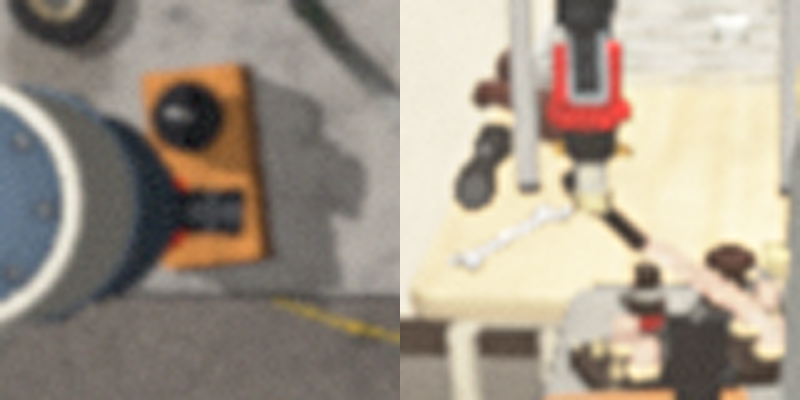

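The carrier is upright in the fingers and clear of the block. The red bar is centred under the finger at side px (287.5,100). Before carrying it across I'll check the height of the grey hose that crosses the path.

Run:
```python
from h import *
T=ctrl.grab_frame("top");S=ctrl.grab_frame("side"); im=S["frame"].copy()
for u,c in(((265,178),(0,0,255)),((285,204),(255,0,0)),((298,219),(0,200,0)),((324,240),(255,0,255))):
    for z in range(0,301,50):
        p=px(S,onz(T,u,z)); cv2.circle(im,tuple(int(round(a)) for a in p),2,c,-1)
        if z in(0,150): print(u,z,onz(T,u,z).round(),p.round(1))
cv2.imwrite("pics/c.png",cv2.resize(im[50:350,200:460],None,fx=2.3,fy=2,interpolation=cv2.INTER_CUBIC))
```

```text
(265, 178) 0 [580. 124.   0.] [336.6 194.4]
(265, 178) 150 [566. 108. 150.] [333.3 149.5]
(285, 204) 0 [494.  58.   0.] [306.3 205.5]
(285, 204) 150 [488.  49. 150.] [303.3 158.1]
(298, 219) 0 [445.  16.   0.] [287.2 213.4]
(298, 219) 150 [443.  10. 150.] [284.5 164.2]
(324, 240) 0 [375. -69.   0.] [256.4 231.2]
(324, 240) 150 [381. -66. 150.] [254.1 177.9]
```

View pics/c.png

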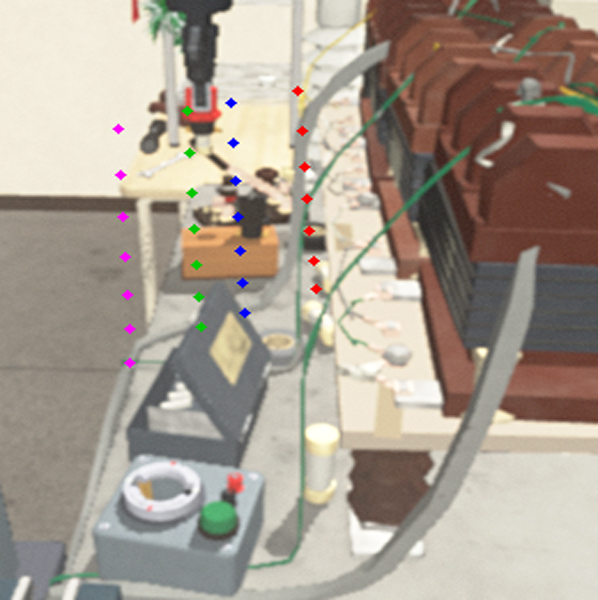

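The hose lies at desk height where the path crosses it, because only the z=0 dots land on it. I'll cross at about z=265.

Call:
{"op": "send_rows", "data": {"targets": [{"tx":0.004,"ty":0.04,"tz":-0.015,"rx":0,"ry":0,"rz":0.017,"jaw":1},{"tx":0.005,"ty":0.059,"tz":0,"rx":0,"ry":0,"rz":0.017,"jaw":1},{"tx":0.006,"ty":0.059,"tz":0,"rx":0,"ry":0,"rz":0.017,"jaw":1},{"tx":0.007,"ty":0.059,"tz":0,"rx":0,"ry":0,"rz":0.017,"jaw":1},{"tx":0.008,"ty":0.058,"tz":0,"rx":0,"ry":0,"rz":0.018,"jaw":1}]}}

```text
time_s: 5.75
tool_pos: [446.9, -100.3, 266.5]
ee_rot: [-3.136, 0.195, -0.001]
ft_force: [1.5, 1.0, -0.4]
gripper_width: 13.2
grasp_force: 60.0
```

Call:
{"op": "send_rows", "data": {"targets": [{"tx":0.009,"ty":0.058,"tz":0,"rx":0,"ry":0,"rz":0.018,"jaw":1},{"tx":0.01,"ty":0.058,"tz":0,"rx":0,"ry":0,"rz":0.018,"jaw":1},{"tx":0.011,"ty":0.058,"tz":0,"rx":0,"ry":0,"rz":0.018,"jaw":1},{"tx":0.012,"ty":0.058,"tz":0,"rx":0,"ry":0,"rz":0.017,"jaw":1},{"tx":0.003,"ty":0.018,"tz":0,"rx":0,"ry":0,"rz":0,"jaw":1}]}}

```text
time_s: 6.38
tool_pos: [452.5, -355.2, 265.0]
ee_rot: [-3.126, 0.311, 0.003]
ft_force: [-0.0, 0.7, -1.2]
gripper_width: 12.8
grasp_force: 60.0
```

Run:
```python
from h import *
plan((453,-353,190),-0.195,2)
```

```text
at [ 452.5 -355.2  265. ] yaw -0.198 tilt [-0.002  0.    -1.   ]
tx 0.0000 ty -0.0011 tz 0.0375 rz -0.0016
tx 0.0000 ty -0.0011 tz 0.0375 rz -0.0016
```

Call:
{"op": "send_rows", "data": {"targets": [{"tx":0,"ty":-0.002,"tz":0.03,"rx":0,"ry":0,"rz":0,"jaw":1},{"tx":0,"ty":0,"tz":0.04,"rx":0,"ry":0,"rz":0,"jaw":1},{"tx":0,"ty":0,"tz":0.035,"rx":0,"ry":0,"rz":0,"jaw":1},{"tx":0,"ty":0,"tz":0,"rx":0,"ry":0,"rz":0,"jaw":1},{"tx":0,"ty":0,"tz":0,"rx":0,"ry":0,"rz":0,"jaw":1}]}}

```text
time_s: 7.0
tool_pos: [454.5, -350.8, 163.2]
ee_rot: [3.125, -0.304, 0.003]
ft_force: [0.9, -0.8, -0.7]
gripper_width: 12.9
grasp_force: 59.9
```

Run:
```python
from h import *
plan((453,-353,160),-0.195,1)
T=ctrl.grab_frame("top");S=ctrl.grab_frame("side");np.save("pics/s.npy",S["frame"])
r=lambda im,x,y,w,h,k: cv2.resize(im[y:y+h,x:x+w],None,fx=k,fy=k,interpolation=cv2.INTER_CUBIC)
cv2.imwrite("pics/d.png",np.hstack([r(T["frame"],388,188,50,75,8)[:,:],r(S["frame"],240,240,50,75,8)]))
p=ctrl.get_obs()["tool_pos"]
for d in(19,-35,-65): print(d,px(S,p+[0,0,d]))
print(px(S,(p[0],p[1],78)))
```

```text
at [ 454.5 -350.8  163.2] yaw -0.194 tilt [ 0.002 -0.002 -1.   ]
tx -0.0010 ty 0.0024 tz 0.0032 rz 0.0010
19 [267.05021299 243.93571867]
-35 [269.0118046  269.54332063]
-65 [270.02577162 282.78335214]
[270.68812145 291.43326452]
```

View pics/d.png

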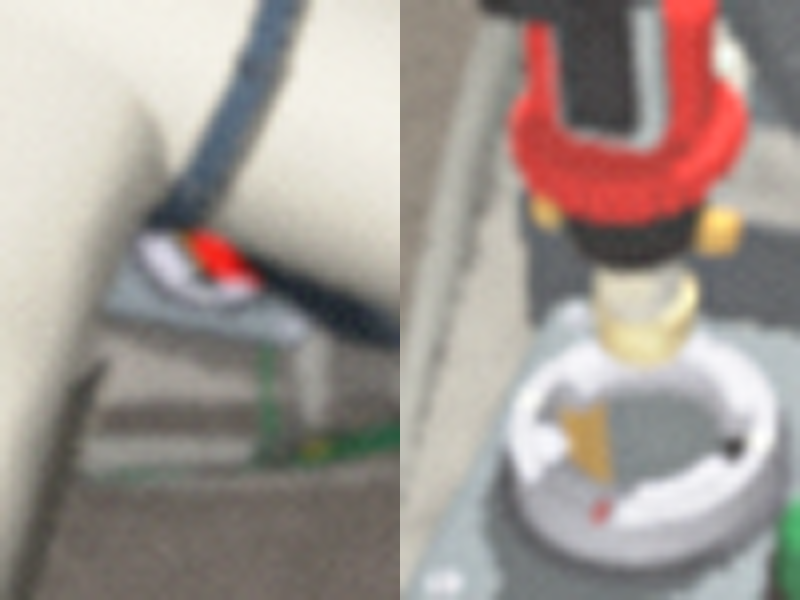

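The side view shows the carrier's fuse end at (270.1,283), on the tool axis as predicted. The ring centre is at about (270,292). I'll shift about 2.7 mm toward -y and lower to just above the skirt entry.

Call:
{"op": "send_rows", "data": {"targets": [{"tx":-0.001,"ty":0.003,"tz":0.01,"rx":0,"ry":0,"rz":0,"jaw":1},{"tx":0,"ty":0,"tz":0.02,"rx":0,"ry":0,"rz":0,"jaw":1},{"tx":0,"ty":0,"tz":0.015,"rx":0,"ry":0,"rz":0,"jaw":1},{"tx":0,"ty":0,"tz":0,"rx":0,"ry":0,"rz":0,"jaw":1},{"tx":0,"ty":0,"tz":0,"rx":0,"ry":0,"rz":0,"jaw":1}]}}

```text
time_s: 7.72
tool_pos: [452.4, -353.5, 116.9]
ee_rot: [3.126, -0.305, 0.001]
ft_force: [-0.5, -0.2, -0.7]
gripper_width: 13.3
grasp_force: 59.9
```

Run:
```python
from h import *
plan((453.3,-353.4,110),-0.195,1); o=ctrl.get_obs(); print(o["ft_force"])
S=ctrl.grab_frame("side")
r=lambda im,x,y,w,h,k: cv2.resize(im[y:y+h,x:x+w],None,fx=k,fy=k,interpolation=cv2.INTER_CUBIC)
cv2.imwrite("pics/e.png",r(S["frame"],240,240,60,60,10))
```

```text
at [ 452.4 -353.5  116.9] yaw -0.195 tilt [ 0.001 -0.001 -1.   ]
tx 0.0009 ty -0.0003 tz 0.0069 rz 0.0004
[-0.47078349 -0.23331121 -0.65590612]
```

View pics/e.png

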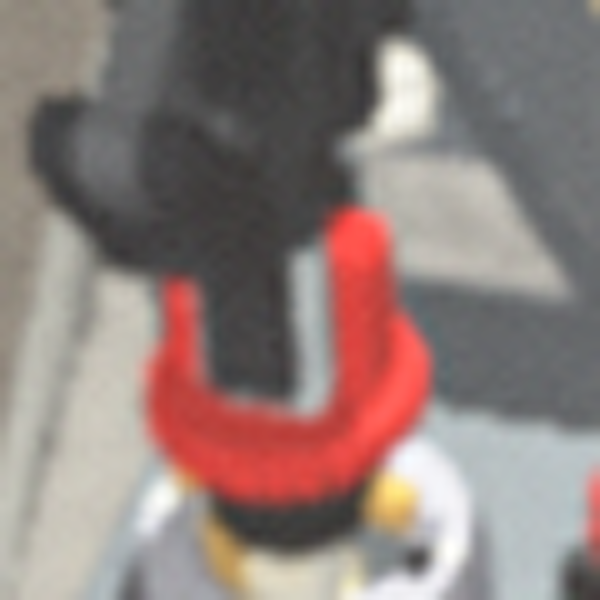

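The fuse is inside the mouth. The right lug at about px (279,289) sits over its keyway at (281,295). I'll lower it gently and watch the force.

Call:
{"op": "send_rows", "data": {"targets": [{"tx":0.001,"ty":0,"tz":0.002,"rx":0,"ry":0,"rz":0,"jaw":1},{"tx":0,"ty":0,"tz":0.002,"rx":0,"ry":0,"rz":0,"jaw":1},{"tx":0,"ty":0,"tz":0.002,"rx":0,"ry":0,"rz":0,"jaw":1},{"tx":0,"ty":0,"tz":0.002,"rx":0,"ry":0,"rz":0,"jaw":1},{"tx":0,"ty":0,"tz":0,"rx":0,"ry":0,"rz":0,"jaw":1}]}}

```text
time_s: 8.4
tool_pos: [452.9, -353.3, 108.1]
ee_rot: [-3.127, 0.305, 0.001]
ft_force: [-0.5, -0.4, -0.5]
gripper_width: 13.0
grasp_force: 59.9
```

Call:
{"op": "send_rows", "data": {"targets": [{"tx":0,"ty":0,"tz":0.001,"rx":0,"ry":0,"rz":0,"jaw":1},{"tx":0,"ty":0,"tz":0.001,"rx":0,"ry":0,"rz":0,"jaw":1},{"tx":0,"ty":0,"tz":0.001,"rx":0,"ry":0,"rz":0,"jaw":1},{"tx":0,"ty":0,"tz":0.001,"rx":0,"ry":0,"rz":0,"jaw":1},{"tx":0,"ty":0,"tz":0,"rx":0,"ry":0,"rz":0,"jaw":1}]}}

```text
time_s: 9.02
tool_pos: [453.1, -353.4, 104.4]
ee_rot: [3.127, -0.305, 0.0]
ft_force: [-0.5, -0.1, 1.5]
gripper_width: 12.8
grasp_force: 60.2
```

Call:
{"op": "send_rows", "data": {"targets": [{"tx":0,"ty":0,"tz":0.002,"rx":0,"ry":0,"rz":0,"jaw":1},{"tx":0,"ty":0,"tz":0.002,"rx":0,"ry":0,"rz":0,"jaw":1},{"tx":0,"ty":0,"tz":0.002,"rx":0,"ry":0,"rz":0,"jaw":1},{"tx":0,"ty":0,"tz":0.001,"rx":0,"ry":0,"rz":0,"jaw":1},{"tx":0,"ty":0,"tz":0,"rx":0,"ry":0,"rz":0,"jaw":1}]}}

```text
time_s: 9.65
tool_pos: [453.2, -353.5, 98.2]
ee_rot: [3.126, -0.305, 0.001]
ft_force: [-1.7, 2.4, 7.7]
gripper_width: 13.0
grasp_force: 61.2
```

Call:
{"op": "send_rows", "data": {"targets": [{"tx":0,"ty":0,"tz":0.001,"rx":0,"ry":0,"rz":0,"jaw":1},{"tx":0,"ty":0,"tz":0.001,"rx":0,"ry":0,"rz":0,"jaw":1},{"tx":0,"ty":0,"tz":0.001,"rx":0,"ry":0,"rz":0,"jaw":1},{"tx":0,"ty":0,"tz":0,"rx":0,"ry":0,"rz":0,"jaw":1},{"tx":0,"ty":0,"tz":0,"rx":0,"ry":0,"rz":0,"jaw":1}]}}

```text
time_s: 10.28
tool_pos: [453.2, -353.5, 95.6]
ee_rot: [3.126, -0.305, 0.002]
ft_force: [-1.6, 2.6, 10.7]
gripper_width: 13.0
grasp_force: 61.5
```

Call:
{"op": "send_rows", "data": {"targets": [{"tx":-0.0005,"ty":-0.0005,"tz":0.001,"rx":0,"ry":0,"rz":0,"jaw":1},{"tx":0,"ty":0,"tz":0.001,"rx":0,"ry":0,"rz":0,"jaw":1},{"tx":0,"ty":0,"tz":0.001,"rx":0,"ry":0,"rz":0,"jaw":1},{"tx":0,"ty":0,"tz":0,"rx":0,"ry":0,"rz":0,"jaw":1},{"tx":0,"ty":0,"tz":0,"rx":0,"ry":0,"rz":0,"jaw":1}]}}

```text
time_s: 10.9
tool_pos: [453.3, -353.5, 94.3]
ee_rot: [3.124, -0.304, 0.004]
ft_force: [-3.5, 4.8, 16.8]
gripper_width: 13.1
grasp_force: 62.7
```

The stop is reached: the force is above 12 N and the travel has stopped. I'll add a little press margin and then turn clockwise.

Call:
{"op": "send_rows", "data": {"targets": [{"tx":0,"ty":0,"tz":0.001,"rx":0,"ry":0,"rz":0,"jaw":1},{"tx":0,"ty":0,"tz":0,"rx":0,"ry":0,"rz":0.05,"jaw":1},{"tx":0,"ty":0,"tz":0,"rx":0,"ry":0,"rz":0.1,"jaw":1},{"tx":0,"ty":0,"tz":0,"rx":0,"ry":0,"rz":0.1,"jaw":1},{"tx":0,"ty":0,"tz":0,"rx":0,"ry":0,"rz":0,"jaw":1}]}}

```text
time_s: 11.52
tool_pos: [454.1, -354.6, 94.3]
ee_rot: [3.06, -0.692, 0.008]
ft_force: [-4.0, 2.6, 19.4]
gripper_width: 12.9
grasp_force: 63.0
```

Run:
```python
from h import *
plan((453.3,-353.5,94),-1.766,10); o=ctrl.get_obs(); print(o["ft_force"],o["ft_torque"],o["qpos"])
```

```text
at [ 454.1 -354.6   94.3] yaw -0.444 tilt [ 0.004 -0.005 -1.   ]
tx -0.0001 ty -0.0001 tz 0.0000 rz 0.1322
tx -0.0001 ty -0.0001 tz 0.0000 rz 0.1322
tx -0.0001 ty -0.0000 tz 0.0000 rz 0.1322
tx -0.0001 ty -0.0000 tz 0.0000 rz 0.1322
tx -0.0001 ty -0.0000 tz 0.0000 rz 0.1322
tx -0.0001 ty 0.0000 tz 0.0000 rz 0.1322
tx -0.0001 ty 0.0000 tz 0.0000 rz 0.1322
tx -0.0001 ty 0.0001 tz 0.0000 rz 0.1322
tx -0.0001 ty 0.0001 tz 0.0000 rz 0.1322
tx -0.0001 ty 0.0001 tz 0.0000 rz 0.1322
[-3.99322542  2.58473425 19.44524425] [0.91654849 1.42363227 0.00261961] [-0.38976161  0.37832785 -0.07673602  0.00346408 -1.1097233   1.51451907]
```

Call:
{"op": "send_rows", "data": {"targets": [{"tx":0,"ty":0,"tz":0,"rx":0,"ry":0,"rz":0.11,"jaw":1},{"tx":0,"ty":0,"tz":0,"rx":0,"ry":0,"rz":0.11,"jaw":1},{"tx":0,"ty":0,"tz":0,"rx":0,"ry":0,"rz":0.11,"jaw":1},{"tx":0,"ty":0,"tz":0,"rx":0,"ry":0,"rz":0.11,"jaw":1},{"tx":0,"ty":0,"tz":0,"rx":0,"ry":0,"rz":0.11,"jaw":1}]}}

```text
time_s: 12.15
tool_pos: [454.1, -355.5, 94.3]
ee_rot: [2.756, -1.5, 0.011]
ft_force: [-4.0, -0.6, 16.7]
gripper_width: 12.6
grasp_force: 62.7
```

Call:
{"op": "send_rows", "data": {"targets": [{"tx":0,"ty":0,"tz":0,"rx":0,"ry":0,"rz":0.11,"jaw":1},{"tx":0,"ty":0,"tz":0,"rx":0,"ry":0,"rz":0.11,"jaw":1},{"tx":0,"ty":0,"tz":0,"rx":0,"ry":0,"rz":0.11,"jaw":1},{"tx":0,"ty":0,"tz":0,"rx":0,"ry":0,"rz":0.11,"jaw":1},{"tx":0,"ty":0,"tz":0,"rx":0,"ry":0,"rz":0.11,"jaw":1}]}}

```text
time_s: 12.78
tool_pos: [453.7, -355.8, 94.3]
ee_rot: [2.246, -2.193, 0.012]
ft_force: [-4.6, -2.6, 17.3]
gripper_width: 12.9
grasp_force: 62.7
```

Run:
```python
from h import *
plan((453.3,-353.5,94),-1.766,1); o=ctrl.get_obs(); print(o["ft_force"],o["ft_torque"],o["qpos"])
```

```text
at [ 453.7 -355.8   94.3] yaw -1.547 tilt [ 0.004 -0.007 -1.   ]
tx -0.0023 ty 0.0003 tz 0.0003 rz 0.2193
[-4.57493749 -2.5703939  17.31170994] [-0.82824307  1.78803496  0.10689122] [-0.39066244  0.37873166 -0.07691815  0.00569958 -1.10911968  0.41220927]
```

Call:
{"op": "send_rows", "data": {"targets": [{"tx":0,"ty":0,"tz":0,"rx":0,"ry":0,"rz":0.08,"jaw":1},{"tx":0,"ty":0,"tz":0,"rx":0,"ry":0,"rz":0.06,"jaw":1},{"tx":0,"ty":0,"tz":0,"rx":0,"ry":0,"rz":0.04,"jaw":1},{"tx":0,"ty":0,"tz":0,"rx":0,"ry":0,"rz":0.02,"jaw":1},{"tx":0,"ty":0,"tz":0,"rx":0,"ry":0,"rz":0,"jaw":1}]}}

```text
time_s: 13.4
tool_pos: [453.2, -355.8, 94.3]
ee_rot: [2.02, -2.403, 0.011]
ft_force: [-5.8, -0.4, 18.9]
gripper_width: 13.1
grasp_force: 62.8
```

Run:
```python
from h import *
plan((453.3,-353.5,94),-1.766,1); o=ctrl.get_obs(); print(o["ft_force"],o["ft_torque"])
```

```text
at [ 453.2 -355.8   94.3] yaw -1.743 tilt [ 0.003 -0.007 -1.   ]
tx -0.0023 ty 0.0003 tz 0.0003 rz 0.0228
[-5.81988098 -0.36628309 18.85624094] [-0.77363852  2.16614367  0.15852507]
```

Call:
{"op": "send_rows", "data": {"targets": [{"tx":0,"ty":0,"tz":0,"rx":0,"ry":0,"rz":0.02,"jaw":1},{"tx":0,"ty":0,"tz":0,"rx":0,"ry":0,"rz":0.02,"jaw":1},{"tx":0,"ty":0,"tz":0,"rx":0,"ry":0,"rz":0,"jaw":1},{"tx":0,"ty":0,"tz":0,"rx":0,"ry":0,"rz":0,"jaw":1},{"tx":0,"ty":0,"tz":0,"rx":0,"ry":0,"rz":0,"jaw":1}]}}

```text
time_s: 14.02
tool_pos: [452.7, -355.6, 94.3]
ee_rot: [1.972, -2.442, 0.01]
ft_force: [-6.4, -2.2, 18.2]
gripper_width: 13.2
grasp_force: 63.0
```

Run:
```python
from h import *
plan((453.3,-353.5,94),-1.766,1); o=ctrl.get_obs(); print(o["ft_force"],o["ft_torque"])
```

```text
at [ 452.7 -355.6   94.3] yaw -1.783 tilt [ 0.002 -0.007 -1.   ]
tx -0.0022 ty -0.0001 tz 0.0003 rz -0.0169
[-6.35872268 -2.18008962 18.15970823] [-0.49331236  2.58200563  0.2433778 ]
```

Call:
{"op": "send_rows", "data": {"targets": [{"tx":0,"ty":0,"tz":0,"rx":0,"ry":0,"rz":0.02,"jaw":1},{"tx":0,"ty":0,"tz":0.0005,"rx":0,"ry":0,"rz":0.02,"jaw":1},{"tx":0,"ty":0,"tz":0,"rx":0,"ry":0,"rz":0,"jaw":1},{"tx":0,"ty":0,"tz":0,"rx":0,"ry":0,"rz":0,"jaw":1},{"tx":0,"ty":0,"tz":0,"rx":0,"ry":0,"rz":0,"jaw":1}]}}

```text
time_s: 14.65
tool_pos: [452.5, -355.6, 94.3]
ee_rot: [1.923, -2.48, 0.01]
ft_force: [-8.6, 0.3, 22.5]
gripper_width: 13.0
grasp_force: 63.6
```

Run:
```python
from h import *
plan((453.3,-353.5,94),-1.766,1); o=ctrl.get_obs(); print(o["ft_force"],o["ft_torque"],o["joint_torque"][5])
S=ctrl.grab_frame("side"); s0=cv2.imread("pics/side0.png")
print("lamp",s0[304:314,289:301].mean((0,1)),S["frame"][304:314,289:301].mean((0,1)))
cv2.imwrite("pics/g.png",np.hstack([cv2.resize(S["frame"][230:330,230:330],None,fx=5,fy=5,interpolation=cv2.INTER_CUBIC)]))
```

```text
at [ 452.5 -355.6   94.3] yaw -1.822 tilt [ 0.001 -0.007 -1.   ]
tx -0.0022 ty -0.0003 tz 0.0003 rz -0.0563
[-8.6056047   0.28757266 22.46820547] [-0.0040923   3.1906078   0.46406669] -0.4901762679219246
lamp [106.10833333 162.20833333  80.28333333] [103.98333333 160.76666667  79.5       ]
```

View pics/g.png

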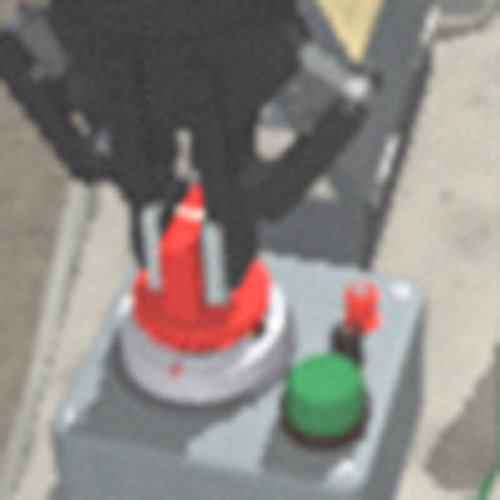

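The bar now lines up with the front red mark at px (265,303). The yaw torque rises steeply to 0.46 N m, so the turn is at the stop, and the 22 N press holds the contact on its stop. I'm handing it in.

```bash
python3 -c "
from plant import ctrl
print(ctrl.finish_job())"
```

```text
the job is handed in; nothing more can be done
None
```

The red carrier is in the tester socket and was handed in still gripped, pressed to the stop at about 22 N and turned clockwise a quarter turn to its stop; the green lamp looked unchanged in the camera picture.

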